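Turn two covers the same way up in the spray tray and spray them

ROBOT

A 7-joint arm with a two-finger parallel gripper is mounted at the origin on the work surface. World frame = base frame: x ahead of the robot, y to its left, z up, the work surface at z = 0. Lengths are in mm, angles in degrees, forces in N, time in s.
With the tool pointing down it reaches from about 350 to 775 mm from the base axis. Payload 3.1 kg.
Tool frame: the origin (TCP) lies on the mounting face of the last link; the fingertips stand 173 mm ahead of it and the grasp point (between the pads) lies 155 mm ahead of it (arm.grasp_offset is the distance from the TCP to the grasp point, in mm); z points along the fingers, y is the line along which they close (so a half turn about z gives the same grasp; the last joint's range is limited). The gripper opens to 85 mm and grips with 20 to 120 N. Pads are 22 mm wide; open, the fingers measure 114 mm over their backs; the gripper's body (76 mm by 85 mm) begins 54 mm behind the grasp point. The pads swing forward as they close: fully open they stand 13 mm farther back than shut.
Start: joints at [68.829, 17.813, 0.802, 86.603, -0.252, 75.585, -1.558], TCP at [177.114, -520.714, 404.704] pointing down, gripper open.
Joint ranges: [-154.91, 154.91], [-16.99, 109.72], [-72.82, 74.43], [7.12, 147.25], [-82.49, 262.49], [11.32, 116.49], [-174.64, 174.64]. Speed limits (degrees/s): [159.86, 159.86, 180, 180, 180, 180, 180].

INTERFACE

Orientations are given as a 3x3 rotation matrix whose columns are the frame's x, y, z axes.
In Python, from plant import readout, cams, job, arm gives the robot as it stands. The module is installed in compiled form; this text tells all that it offers.
- The arm moves only by the shell command python3 -m jog 'ROWS' [FORCE]. ROWS is JSON, one flat list of numbers, 7 for each row, row after row: the shift along the tool's x, y, z in mm, then the turn, a rotation vector about the tool's x, y, z in degrees, then the opening, from -1 (shut) to 1 (fully open). A call has exactly 8 rows; each row shifts and turns the commanded pose from where the row before left it, along the tool's axes as they then stand; what a row does not reach is not made up. A row lasts 1/8 s, in which the tool goes at most 62.5 mm and 10.7 degrees, less where a joint would pass 70% of its speed; a pose out of reach is approached as far as the arm can. A call is refused whole if a number of a shift passes 62.5 or a number of a turn 10.7, either way. A call with a gripper value outside its range is refused whole. The fingers move at their own pace and stop on an object; FORCE is the grip in N (left out, the last holds). Time passes only in rows, so rows that do not move let the fingers close, or fill a call up. It gives the time, the measured TCP pose, the force, the opening and the grip force at its end, in the units of the state.
- readout.state(): the state, without advancing time (a new reading comes with each control period).
- cams.camera(name): name is "scene" or "top" or "wrist"; returns (picture, depth): 420x560x3 uint8, red, green, blue; 420x560 float32, mm along the optical axis (not along the pixel's ray), 0 where there is no reading.
- cams.calibration(name): a dict with "intrinsics" (3x3 intrinsics, pixels), "eye" and "orientation" of the camera in the world. Camera axes: x right, y down, z forward; pixel columns grow to the right and rows downward; lengths in mm; the calibration is good to about 2 mm. A picture is of the moment at which its call begins: read the wrist's pose just before it. calibration takes no time and is no camera call; for the wrist camera it gives the pose at the moment of the call.
- job.close_job(): hands the job in; it is judged then, once.
Trained networks look in the newest picture that a camera, given by its name, has taken for a name from the list of things; names that differ only in an ending like _2 or _b are one class to them, and where a whole thing is asked for, a point or a joint stands for the part that bears it (a point fixed in the world has none). Each returns a list of dicts, best first, with "p" (0 to 1); they miss things now and then, are a little off and sometimes report something else, mostly with a low value. They report only what shows in the picture. A call takes as long as a camera call. They do not tell look-alikes from the thing itself.
- cams.recognise(name, camera): "location" ([column, row] in pixels, amid what is visible of it).
The state is a dict: "time": time; "joints": joint angles; "joint_velocities": joint speeds; "effort": joint torques, N m; "tool_pos": TCP position; "tool_rot": TCP orientation; "contact_force": force on the tool from outside, world axes, zero at the start; "moment": the same for the moment, N m; "grip_width": finger opening in mm; "grip_force": force on a finger pad.
Only numpy, scipy, OpenCV 4.12 (cv2) and the standard library are available. Lean on these libraries where they do the work, as an engineer would, in place of code of your own. Each camera call takes 0.05 s, during which the arm holds its last target. There are 200 camera calls.

TASK

Two orange covers stand on edge on the paint bench. Tip them over and put them in the white spray tray, one fully inside each bay, both lying flat with the open black side down and the blue lug pointing out of the tray's open front; then, with both in place, press the red nozzle cap of the fixed spray canister fully down and let it spring back up. Leave the other things on the bench where they are.

Things in the scene. Friction and masses are not known exactly. Their poses are not given: they have to be found in the camera images.
- cover_a: orange moulded cover, an open shell 90 x 54 x 26 mm, 4 mm walls, 120 g, black inside, one blue lug (14 long, 18 wide, 6 mm thick) on a short end. Origin: centre of the open rim plane; +z points from the open side through the closed orange face (at z = 26 mm), +x along the length towards the lug, y across the width. Lying open side down, z points up and the origin is at height 0
- cover_b: orange cover exactly like cover_a, same axes; the two are interchangeable. At the start both stand on a 90 x 26 mm long side, origin 27 mm above the bench, z level; lugs point roughly towards the robot, the closed orange face of one to the left, of the other to the right
- cover_a_lug (a point): middle of the blue lug, 52 mm from the cover's origin along its +x, 8 mm along its +z
- cover_b_lug (a point): middle of the blue lug, 52 mm from the cover's origin along its +x, 8 mm along its +z
- tray: white spray tray fixed to the bench, 150 x 216 mm, with two bays side by side along its y. Floor flush with the bench. Origin on the bench midway between the bays; +x points to its back wall (steel, 14 mm high), -x to its open front, roughly towards the robot. Steel ribs 8 mm high bound the bays: a broad one in the middle (68 mm) and a thin one (8 mm) at each side
- bay_left (a point): centre of the left bay's floor, on the bench, where the middle of a cover's open rim goes; x and y as the tray's. The bay is 66 mm wide (y), with a back wall face 57 mm to +x and open front edge 85 mm to -x
- bay_right (a point): centre of the right bay's floor, on the bench, where the middle of a cover's open rim goes; x and y as the tray's. The bay is 66 mm wide (y), with a back wall face 57 mm to +x and open front edge 85 mm to -x
- nozzle_top (a point): centre of the top face of the red nozzle cap (26 mm diameter, 18 mm high) on the fixed blue spray canister (60 mm diameter, on a 90 x 80 mm foot), 196 mm above the bench when up
- nozzle (a joint): nozzle cap travel: 0 up, 0.008 m fully down; the spring takes about 5.5 N when fully down
- paint_tin: white paint tin with red label, 100 mm diameter, 115 mm high, origin under its centre. Bystander, leave it where it is
- thinner: white bottle with red cap, 64 mm diameter, 130 mm high, origin under its centre. Bystander, leave it where it is
- hardener: white jar with blue cap, 56 mm diameter, 90 mm high, origin under its centre. Bystander, leave it where it is
- tin_lid: white tin lid lying flat, 88 mm diameter, 6 mm high, origin under its centre. Bystander, leave it where it is
- mix_cup: white mixing cup, 64 mm diameter, 65 mm high, origin under its centre. Bystander, leave it where it is
- spatula: spatula with wooden handle, 260 mm long, lying on the bench along its x. Bystander, leave it where it is
- beaker: glass beaker, 72 mm diameter, 90 mm high, standing on the scale's pan 43 mm above the bench; origin under its centre. The grey scale carries a display on a post, 280 mm high, to its right. Bystander, leave it where it is
Not all that is in view belongs to the job. Leave any turquoise look-alike of the cover_a alone.

How it is judged:
By the outcome, as a careful person would: the job done as asked, in the order asked, and still so for the second after the job is handed in, with the robot touching nothing.
It also fails if it takes over 67 s, if anything falls off the work surface, if the arm or the gripper's body presses on something with over 40 N, if the wrist force passes 120 N, or if a joint passes its speed limit or range.

## Working session

There is one attempt and no reset: what is moved stays moved. The work goes in short steps, Python scripts to look and compute and a shell command to move; the robot and the scene stay as the last step left them, time stands still between calls to the robot, and variables do not carry over. Pictures are saved under pics/ and viewed, at most 10 in all, crops included, and the job is handed in when it is done.

```bash
mkdir -p pics; cat > h.py <<'E'
import numpy as np, cv2
from plant import readout, cams, job, arm
def shot(n,f=None):
    p,d=cams.camera(n); c=cams.calibration(n)
    if f: cv2.imwrite('pics/'+f,p[:,:,::-1])
    return p,d,c
def pts(d,c):
    K=np.array(c['intrinsics']); h,w=d.shape; u,v=np.meshgrid(np.arange(w),np.arange(h))
    X=np.stack([(u-K[0,2])/K[0,0]*d,(v-K[1,2])/K[1,1]*d,d],-1)
    return X@np.array(c['orientation']).T+np.array(c['eye'])
E
python3 - <<'E'
from h import *
for n in ['top','scene']:
    p,d,c=shot(n,n+'0.png'); np.savez(n+'0.npz',p=p,d=d,P=pts(d,c)); P=pts(d,c)
    print(n,np.round(c['eye']),np.round(c['orientation'],2).tolist())
    for o in ['cover_a','cover_a_lug','tray','bay_left','nozzle_top']:
        print(o,[(np.round(r['location']).tolist(),round(r['p'],2),np.round(P[int(r['location'][1]),int(r['location'][0])]).tolist()) for r in cams.recognise(o,n)])
print(readout.state()['time'], np.round(readout.state()['tool_rot'],3))
E
```

```text
top [ 497.  -24. 1373.] [[-0.03, -1.0, 0.06], [-1.0, 0.03, -0.01], [0.01, -0.06, -1.0]]
cover_a [([315.0, 206.0], 0.52, [610.0, -140.0, 48.0]), ([367.0, 203.0], 0.5, [615.0, -314.0, 51.0])]
cover_a_lug [([309.0, 205.0], 0.61, [618.0, -120.0, 48.0]), ([363.0, 204.0], 0.54, [616.0, -301.0, 52.0])]
tray [([234.0, 241.0], 0.76, [505.0, 137.0, 12.0]), ([298.0, 155.0], 0.72, [774.0, -86.0, 97.0])]
bay_left [([236.0, 245.0], 0.66, [491.0, 131.0, 8.0])]
nozzle_top [([175.0, 291.0], 0.7, [337.0, 343.0, 2.0]), ([140.0, 226.0], 0.54, [556.0, 393.0, 192.0]), ([236.0, 239.0], 0.54, [508.0, 132.0, 4.0])]
scene [1152. -916. 1206.] [[0.83, 0.37, -0.41], [0.55, -0.59, 0.59], [-0.02, -0.72, -0.7]]
cover_a [([286.0, 254.0], 0.94, [612.0, -131.0, 52.0]), ([250.0, 301.0], 0.66, [623.0, -327.0, 58.0])]
cover_a_lug [([283.0, 259.0], 0.93, [593.0, -122.0, 6.0]), ([251.0, 300.0], 0.68, [623.0, -327.0, 58.0])]
tray [([299.0, 200.0], 0.85, [495.0, 127.0, 11.0]), ([224.0, 269.0], 0.39, [490.0, -278.0, 52.0]), ([178.0, 288.0], 0.23, [393.0, -388.0, 13.0]), ([354.0, 124.0], 0.19, [561.0, 393.0, 201.0])]
bay_left [([300.0, 200.0], 0.74, [502.0, 131.0, 11.0])]
nozzle_top []
0.6 [[ 0.947  0.322  0.   ]
 [ 0.322 -0.947 -0.   ]
 [ 0.     0.    -1.   ]]
```

```bash
python3 - <<'E'
import cv2
a=cv2.imread('pics/top0.png'); 
cv2.imwrite('pics/t1.png',cv2.resize(a[120:350,90:450],(800,511),interpolation=cv2.INTER_CUBIC))
E
```

```text
(no output)
```

View pics/t1.png

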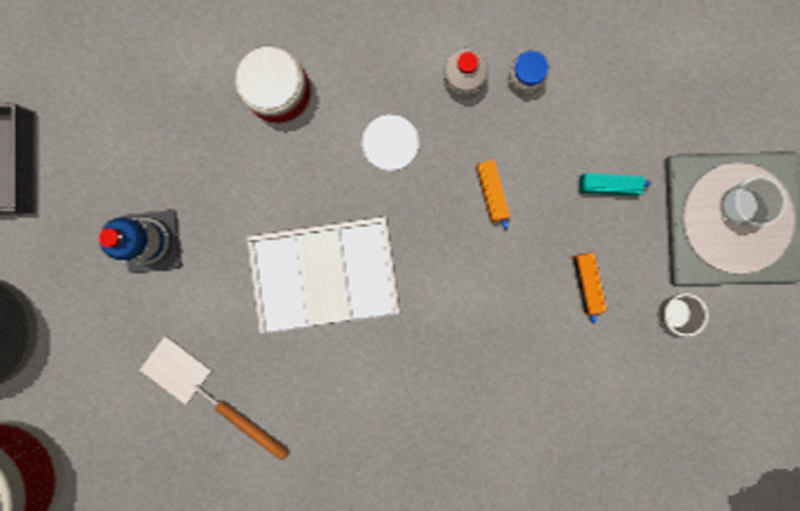

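View pics/scene0.png

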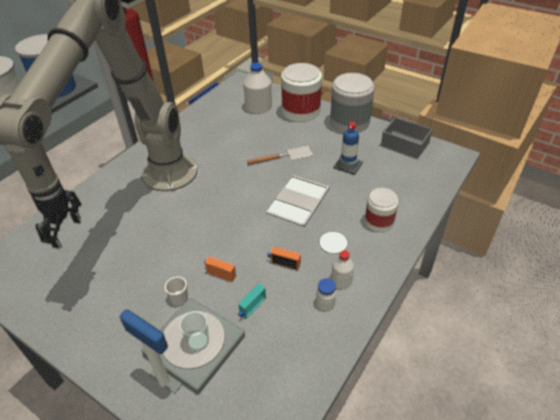

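Top crop (800x511): orange covers at (493,192) and (590,285), with blue lugs at their lower ends. The candidates are these two and the turquoise look-alike at (615,185), which I reject. In the scene view the cover at (286,254) shows its black open side to the right, so its closed face is left. The cover at (220,268) shows its orange face to the right. The tray is at (299,200) and the canister at (350,145).

```bash
python3 - <<'E'
from h import *
z=np.load('top0.npz'); p,P=z['p'],z['P']; hsv=cv2.cvtColor(p,cv2.COLOR_RGB2HSV)
H,S,V=hsv[...,0].astype(int),hsv[...,1],hsv[...,2]
def comps(m,lo,hi,zl,zh,nm,mn=15):
    m=(m&(P[...,2]>zl)&(P[...,2]<zh)).astype(np.uint8); n,l,s,c=cv2.connectedComponentsWithStats(m)
    for i in range(1,n):
        if s[i,4]<mn: continue
        Q=P[l==i]; r=cv2.minAreaRect(Q[:,:2].astype(np.float32))
        print(nm,np.round(c[i]),s[i,4],'rect',np.round(r[0],1),np.round(r[1],1),round(r[2],1),'z',round(np.median(Q[:,2]),1))
comps((H<20)&(S>150),0,0,40,70,'orange')
comps((H>80)&(H<95)&(S>100),0,0,30,70,'turq')
comps((H>105)&(H<125)&(S>120),0,0,5,60,'blue',3)
comps(((H<6)|(H>174))&(S>150),0,0,170,215,'red',5)
comps((S<40)&(V>150),0,0,-10,25,'white',60)
u,v=90+685*.45,120+315*.45; print('cup',P[int(v),int(u)], 'clutter')
c=shot('wrist','w0.png')[2]; print(np.round(c['eye']),np.round(c['orientation'],2).tolist(),c['intrinsics'])
E
```

```text
orange [223. 170.] 15 rect [740.  165.2] [ 3.2 28.7] 38.8 z 52.7
orange [312. 205.] 204 rect [ 612.6 -128.9] [89.4 24.7] 13.4 z 52.8
orange [356. 247.] 198 rect [ 469.  -271.5] [89.4 24.3] 10.4 z 53.1
orange [105. 328.] 149 rect [226.  565.5] [160.6  59.9] 26.7 z 57.1
turq [365. 202.] 231 rect [ 618.5 -310.6] [88.5 26.1] 85.2 z 52.8
blue [381. 202.] 3 rect [ 617.6 -367.1] [3.2 0.5] 16.3 z 31.3
blue [317. 220.] 6 rect [ 562.4 -145. ] [10.3  3. ] 1.7 z 31.4
blue [356. 263.] 6 rect [ 415.  -275.5] [7.3 2.2] 3.5 z 28.4
red [139. 227.] 57 rect [551.5 396.4] [24.1 20.8] 89.1 z 194.6
white [263. 221.] 14028 rect [614.4  16.2] [783.4 712.7] 83.7 z -0.3
white [185. 140.] 1165 rect [880.7 311.6] [197.3 204.9] 67.2 z -1.0
white [397. 139.] 659 rect [ 842.1 -436.9] [131.3 172.6] 24.9 z -0.6
white [ 70. 149.] 122 rect [830.  701.8] [49.1 85.2] 64.6 z -0.8
white [139. 177.] 772 rect [738.8 468. ] [232.8 116.7] 41.0 z -0.9
white [468. 174.] 65 rect [ 716.4 -684.6] [65.9 30.6] 31.8 z -1.0
white [390. 183.] 68 rect [ 692.2 -409.5] [39.  65.3] 24.9 z -0.7
white [172. 190.] 93 rect [678.  344.2] [71.3 
[... 245 characters left out ...]
17.8 -413.8] [39.2 34.3] 5.8 z 3.7
white [141. 296.] 199 rect [326.5 458.9] [80.3 69.8] 20.2 z -0.8
white [213. 302.] 208 rect [300.7 213.8] [ 79.1 102.3] 70.4 z -1.4
white [323. 300.] 182 rect [ 291. -156.] [65.5 82.1] 87.6 z -1.5
white [320. 324.] 236 rect [ 208.3 -149.5] [ 61.2 100.4] 82.5 z -1.5
white [210. 332.] 90 rect [195.1 223.5] [62.2 55.1] 71.8 z -1.6
white [291. 359.] 211 rect [ 98.2 -25.1] [193.9  53.9] 85.1 z -1.8
cup [ 416.12281023 -423.96636591    1.72741345] clutter
[ 241. -498.  373.] [[0.32, -0.91, -0.25], [-0.95, -0.31, -0.09], [0.0, 0.27, -0.96]] [[307.82952998   0.         282.08187794]
 [  0.         307.82952998 211.15344747]
 [  0.           0.           1.        ]]
```

```bash
python3 -m jog '[43.5,-10.6,10,0,0,0,-1, 43.5,-10.6,10,0,0,0,-1, 43.5,-10.6,10,0,0,0,-1, 43.5,-10.6,10,0,0,0,-1, 43.5,-10.6,10,0,0,0,-1, 43.5,-10.6,10,0,0,0,-1, 43.5,-10.6,10,0,0,0,-1, 43.5,-10.6,10,0,0,8.4,-1]'
python3 - <<'E'
from h import *
z=np.load('top0.npz'); p,P=z['p'],z['P']
m=((p.min(-1)>195)&(P[...,2]<25)&(P[...,2]>-10)); 
m&=(P[...,0]>350)&(P[...,0]<640)&(P[...,1]>0)&(P[...,1]<260)
n,l,s,c=cv2.connectedComponentsWithStats(m.astype(np.uint8)); i=1+s[1:,4].argmax()
for k in range(1,n):
    if s[k,4]>60: r=cv2.minAreaRect(P[l==k][:,:2].astype(np.float32)); print(s[k,4],r)
r=cv2.minAreaRect(P[m][:,:2].astype(np.float32));print(r, cv2.boxPoints(r))
E
```

```text
time: 1.65
tool_pos: [480.3, -327.7, 324.5]
tool_rot: [[0.984, 0.176, 0.0], [0.176, -0.984, -0.0], [0.0, 0.0, -1.0]]
contact_force: [0.7, -1.2, 0.1]
grip_width: -0.0
grip_force: 0.0
2513 ((493.0892639160156, 135.46849060058594), (149.4646759033203, 211.90480041503906), 6.65088415145874)
((493.0892639160156, 135.46849060058594), (149.4646759033203, 211.90480041503906), 6.65088415145874) [[406.58853  232.05241 ]
 [431.1312    21.57367 ]
 [579.58997   38.884567]
 [555.04736  249.36331 ]]
```

```bash
python3 -m jog '[0,0,54,0,0,0,-1, 0,0,54,0,0,0,-1, 0,-11,0,0,0,0,-1, 0,-11,0,0,0,0,-1, 0,-11,0,0,0,0,-1, 0,-11,0,0,0,0,-1, 0,-11,0,0,0,0,-1, 0,-11,0,0,0,0,-1]'
python3 - <<'E'
from h import *
p,d,c=shot('top','top1.png'); P=pts(d,c); hsv=cv2.cvtColor(p,cv2.COLOR_RGB2HSV);H,S=hsv[...,0],hsv[...,1]
m=((H<20)&(S>150)&(P[...,2]<75)&(P[...,2]>5)&(P[...,1]<0)).astype(np.uint8);n,l,s,q=cv2.connectedComponentsWithStats(m)
for k in range(1,n):
    if s[k,4]>20: Q=P[l==k]; print(s[k,4],cv2.minAreaRect(Q[:,:2].astype(np.float32)),np.median(Q[:,2]))
E
```

```text
time: 2.65
tool_pos: [467.2, -262.6, 217.0]
tool_rot: [[0.984, 0.18, 0.0], [0.18, -0.984, -0.0], [0.0, 0.0, -1.0]]
contact_force: [-0.9, -0.3, -0.5]
grip_width: -0.3
grip_force: 0.0
223 ((612.842529296875, -129.12449645996094), (89.37305450439453, 24.596933364868164), 13.530952453613281) 52.354806672540235
125 ((493.98626708984375, -246.64511108398438), (34.29112243652344, 54.30739974975586), 15.519235610961914) 47.11634642732747
83 ((434.6794738769531, -250.93765258789062), (29.105201721191406, 40.82558822631836), 13.284573554992676) 48.25306941253257
```

```bash
python3 -m jog '[0,-11,0,0,0,0,-1, 0,-11,0,0,0,0,-1, 0,-11,0,0,0,0,-1, 0,0,0,0,0,0,-1, 0,0,-40,0,0,0,-1, 0,0,-40,0,0,0,-1, -40,0,-40,0,0,0,0.8, -40,0,0,0,0,0,0.8]'
cat >> h.py <<'E'
def orange(cam,f=None,zl=5,zh=75):
    p,d,c=shot(cam,f); P=pts(d,c); hsv=cv2.cvtColor(p,cv2.COLOR_RGB2HSV);H,S,V=hsv[...,0],hsv[...,1],hsv[...,2]
    for nm,m in [('or',(H<20)&(S>150)),('blue',(H>105)&(H<125)&(S>120)&(V>60))]:
        m=(m&(P[...,2]<zh)&(P[...,2]>(zl if nm=='or' else -3))).astype(np.uint8);n,l,s,q=cv2.connectedComponentsWithStats(m)
        for k in range(1,n):
            if s[k,4]>(20 if nm=='or' else 5): Q=P[l==k]; r=cv2.minAreaRect(Q[:,:2].astype(np.float32)); print(cam,nm,np.round(q[k]),s[k,4],np.round(r[0],1),np.round(r[1],1),round(r[2],1),'z',np.round(np.percentile(Q[:,2],[5,50,95]),1))
    return p,P
E
python3 - <<'E'
from h import *
orange('top'); orange('wrist','w1.png')
E
```

```text
time: 3.7
tool_pos: [383.4, -246.6, 340.3]
tool_rot: [[0.984, 0.181, 0.007], [0.181, -0.984, -0.005], [0.006, 0.006, -1.0]]
contact_force: [0.1, -1.1, -0.8]
grip_width: 35.6
grip_force: 0.0
top or [219. 170.] 65 [741.4 179.9] [20.2 79.2] 21.8 z [26.1 56.6 73. ]
top or [311. 205.] 225 [ 612.8 -129. ] [89.7 24.6] 14.1 z [22.2 52.5 56.9]
top or [343. 249.] 421 [ 461.9 -231.5] [90.  52.8] 10.6 z [19.1 25.  28.9]
top or [203. 313.] 185 [262.1 247.1] [126.1  18.1] 51.3 z [12.8 17.1 22.3]
top or [106. 328.] 161 [221.9 560.8] [155.9  53.1] 20.6 z [43.8 58.5 73.4]
top blue [317. 220.] 7 [ 562.3 -145.4] [10.7  2.6] 8.8 z [ 6.1 33.  38.5]
top blue [345. 265.] 17 [ 408.5 -241.1] [10.8 14.6] 17.2 z [ 4.7  8.7 13.3]
wrist or [279. 100.] 6396 [ 462.6 -229.6] [89.4 53.4] 10.0 z [23.6 24.7 26. ]
wrist blue [279. 162.] 238 [ 410.8 -239. ] [11.6 17.4] 10.3 z [ 8.4  9.6 10.8]
```

View pics/w1.png

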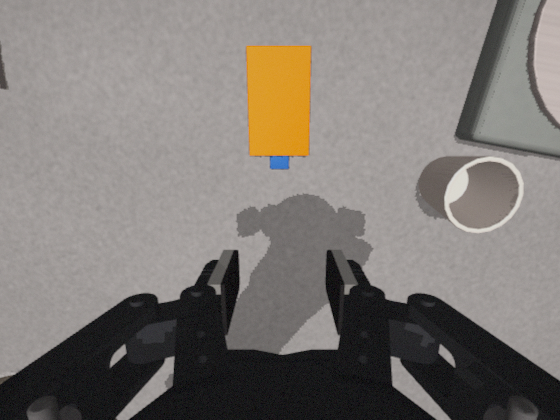

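The wrist view shows cover 1 lying flat with its orange side up at (279,100) and its lug at (279,162), pointing at the robot. I'll grasp it across its width.

```bash
python3 -m jog '[40.5,-1.2,0,0,0,0,1, 40.5,-1.2,0,0,0,0,1, 0,0,50,0,0,0,1, 0,0,50,0,0,0,1, 0,0,40,0,0,0,1, 0,0,19,0,0,0,1, 0,0,0,0,0,0,-0.2, 0,0,0,0,0,0,-0.2]' 40; python3 -m jog '[0,0,0,0,0,0,-0.2,0,0,0,0,0,0,-0.2,0,0,0,0,0,0,-0.2,0,0,0,0,0,0,-0.2,0,0,-40,0,0,0,-0.2,0,0,-40,0,0,0,-0.2,0,0,-20,0,0,0,-0.2,0,0,0,0,0,0,-0.2]'
```

```text
time: 4.8
tool_pos: [462.8, -228.9, 178.7]
tool_rot: [[0.984, 0.18, 0.002], [0.18, -0.984, -0.001], [0.002, 0.002, -1.0]]
contact_force: [2.0, -2.4, -0.4]
grip_width: 52.9
grip_force: 43.8
time: 5.8
tool_pos: [462.5, -228.6, 278.9]
tool_rot: [[0.984, 0.18, 0.003], [0.18, -0.984, -0.002], [0.003, 0.002, -1.0]]
contact_force: [-0.2, -0.3, -1.7]
grip_width: 53.1
grip_force: 43.8
```

```bash
python3 -m jog '[0,-30,-20,0,0,0,-0.2,0,-56,0,0,0,0,-0.2,0,-56,0,0,0,0,-0.2,0,-56,0,0,0,0,-0.2,0,-56,0,0,0,0,-0.2,0,-56,0,0,0,0,-0.2,0,-26,0,0,0,3.7,-0.2,0,0,0,0,0,0,-0.2]'
python3 - <<'E'
from h import *
p,d,c=shot('wrist','w2.png'); P=pts(d,c); np.savez('w2.npz',p=p,P=P)
E
```

```text
time: 6.8
tool_pos: [400.1, 104.1, 296.3]
tool_rot: [[0.992, 0.122, -0.003], [0.122, -0.992, 0.0], [-0.003, -0.001, -1.0]]
contact_force: [-0.1, -0.4, -1.4]
grip_width: 53.3
grip_force: 43.7
```

View pics/w2.png

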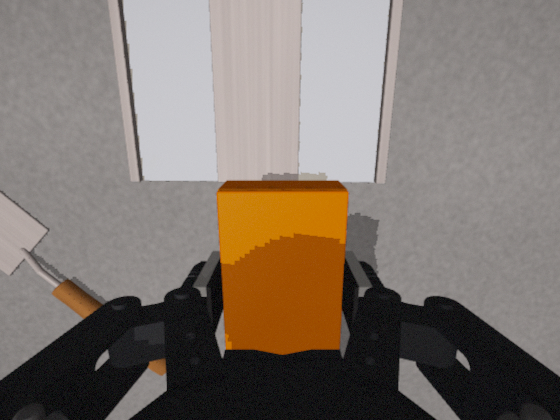

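The front edge of the tray is at row 182, columns 131 to 385. The left bay floor spans about columns 138–215 and the right bay 300–378. I'll project the edges onto z=0.

```bash
python3 - <<'E'
from h import *
z=np.load('w2.npz'); p=z['p'].astype(int); P=z['P']
m=(p.min(-1)>165)&(p[...,2]>=p[...,0])
n,l,s,q=cv2.connectedComponentsWithStats(m.astype(np.uint8))
for k in range(1,n):
    if s[k,4]<1000: continue
    Q=P[l==k]; print(s[k],np.round(np.median(Q[:,2]),1))
    V,U=np.nonzero(l==k)
    L=[];R=[]
    for v in range(10,175,5):
        u=U[V==v]
        if len(u)>20: L.append(P[v,u.min()]);R.append(P[v,u.max()])
    for E in (L,R):
        E=np.array(E); a,b=np.polyfit(E[:,0],E[:,1],1); print('angle',np.degrees(np.arctan(a)),'y at x=503:',a*503+b, 'dev',np.std(E[:,1]-a*E[:,0]-b))
    F=[]
    for u in range(s[k,0]+10,s[k,0]+s[k,2]-10,4):
        v=V[U==u]; v=v[v<185]
        if len(v): F.append(P[v.max(),u])
    F=np.array(F); a,b=np.polyfit(F[:,1],F[:,0],1); print('front angle',-np.degrees(np.arctan(a)),'x at y=136:',a*136.6+b)
E
```

```text
[  124     0    94   181 14385] 0.0
angle 6.641287608108022 y at x=503: 234.56424812251015 dev 0.6767313755135907
angle 7.6718414267723825 y at x=503: 169.67763009194746 dev 9.575286981389253
front angle -21.625010822974236 x at y=136: 390.4884112972327
[  298     0    92   183 14502] 0.4
angle 6.301103137548085 y at x=503: 99.59799568677812 dev 0.499921396413805
angle 6.425650324087719 y at x=503: 34.824135104394486 dev 0.4020586795370338
front angle 4.004966602302947 x at y=136: 424.9061402223819
```

```bash
python3 -m jog '[51.5,24.5,0,0,0,0,-0.2,51.6,24.6,0,0,0,0.5,-0.2,0,0,40,0,0,0,-0.2,0,0,40,0,0,0,-0.2,0,0,26,0,0,0,-0.2,0,0,0,0,0,0,-0.2,0,0,5,0,0,0,-0.2,0,0,0,0,0,0,-0.2]'
```

```text
time: 7.85
tool_pos: [509.6, 64.8, 187.1]
tool_rot: [[0.994, 0.107, 0.0], [0.107, -0.994, -0.0], [0.0, 0.0, -1.0]]
contact_force: [0.8, 0.6, -0.7]
grip_width: 53.1
grip_force: 44.1
```

```bash
python3 -m jog '[-1.4,-3.2,0,0,0,-0.3,-0.2,0,0,4,0,0,0,-0.2,0,0,3.5,0,0,0,-0.2,0,0,0,0,0,0,-0.2,0,0,0,0,0,0,0.6,0,0,0,0,0,0,0.6,0,0,0,0,0,0,0.6,0,0,-20,0,0,0,0.6]'
python3 -m jog '[0,0,-50,0,0,0,1,0,0,-50,0,0,0,1,-50,0,-10,0,0,0,-1,-50,0,0,0,0,0,-1,0,0,0,0,0,0,-1,0,0,0,0,0,0,-1,0,0,0,0,0,0,-1,0,0,0,0,0,0,-1]'
python3 - <<'E'
from h import *
orange('wrist','w3.png')
E
```

```text
time: 8.85
tool_pos: [506.8, 68.0, 198.1]
tool_rot: [[0.994, 0.113, -0.004], [0.113, -0.994, -0.001], [-0.004, 0.0, -1.0]]
contact_force: [-0.6, -0.0, 0.5]
grip_width: 68.3
grip_force: 0.0
time: 9.85
tool_pos: [409.3, 57.2, 309.3]
tool_rot: [[0.994, 0.113, 0.0], [0.113, -0.994, 0.001], [0.001, -0.001, -1.0]]
contact_force: [-0.6, -0.3, 0.4]
grip_width: -0.2
grip_force: 0.0
wrist or [547.  19.] 927 [ 574.  -125.7] [32.9 15.9] 46.3 z [ 6.2 16.1 26.7]
wrist or [282.  83.] 8569 [504.5  68.3] [89.  53.1] 6.7 z [24.  25.3 26.5]
wrist or [ 59. 313.] 1958 [273.9 262.4] [92.2 16.3] 51.5 z [ 7.  15.4 18.7]
wrist blue [283. 154.] 283 [452.8  62.2] [12.  16.4] 6.4 z [ 9.2 10.3 11.4]
```

View pics/w3.png

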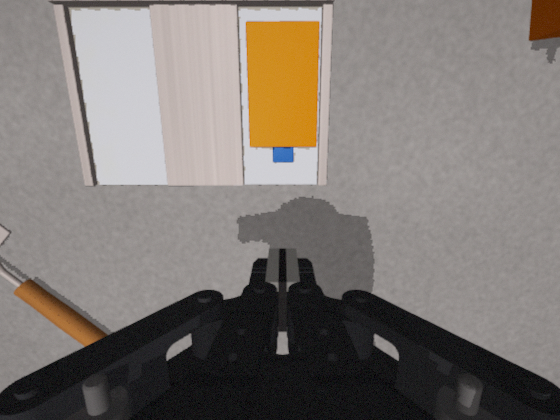

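Cover 1 sits in the right bay at (282,83) with its lug out the front at (283,154). Next I'll tip cover 2.

```bash
python3 -m jog '[34.8,30.1,0,0,0,0,-1,34.8,30.1,0,0,0,0,-1,34.8,30.1,0,0,0,0,-1,34.8,30.1,0,0,0,0,-1,35,30.1,0,0,0,-7,-1,0,0,46,0,0,0,-1,0,0,46,0,0,0,-1,0,0,0,0,0,0,-1]'
```

```text
time: 10.9
tool_pos: [596.4, -73.0, 212.6]
tool_rot: [[0.972, 0.233, -0.011], [0.233, -0.972, 0.001], [-0.01, -0.004, -1.0]]
contact_force: [-0.4, 0.5, 0.5]
grip_width: -0.3
grip_force: 0.0
```

```bash
python3 -m jog '[2,11,-4,0,0,0,-1,0,11,0,0,0,0,-1,0,11,0,0,0,0,-1,0,11,0,0,0,0,-1,0,11,0,0,0,0,-1,0,11,0,0,0,0,-1,0,11,0,0,0,0,-1,0,11,0,0,0,0,-1]'
python3 -m jog '[0,11,0,0,0,0,-1,0,0,0,0,0,0,-1,0,0,-40,0,0,0,1,0,0,-40,0,0,0,1,-40,0,-40,0,0,0,1,-40,0,0,0,0,0,1,0,0,0,0,0,0,1,0,0,0,0,0,0,1]'
python3 - <<'E'
from h import *
orange('wrist','w4.png'); s=readout.state(); print(s['time'])
E
```

```text
time: 11.9
tool_pos: [620.8, -159.0, 221.0]
tool_rot: [[0.973, 0.233, -0.001], [0.233, -0.973, -0.0], [-0.001, 0.0, -1.0]]
contact_force: [0.4, 0.4, -0.3]
grip_width: -0.3
grip_force: 0.0
time: 12.9
tool_pos: [546.1, -186.6, 341.1]
tool_rot: [[0.972, 0.234, 0.001], [0.234, -0.972, 0.001], [0.001, -0.001, -1.0]]
contact_force: [0.3, 0.9, 1.3]
grip_width: 85.5
grip_force: 0.0
wrist or [281. 111.] 6323 [ 621.8 -166.6] [88.7 53.6] 13.5 z [24.1 25.3 26.5]
wrist or [ 25. 178.] 4895 [506.4  60.3] [89.9 41.8] 6.9 z [ 8.5 24.5 25.9]
wrist blue [281. 171.] 201 [ 570.  -178.9] [11.  17.8] 13.8 z [ 9.2 10.2 11.3]
wrist blue [ 27. 229.] 107 [451.4  61.1] [ 6.3 17.6] 8.1 z [ 8.1  9.7 10.8]
12.95
```

View pics/w4.png

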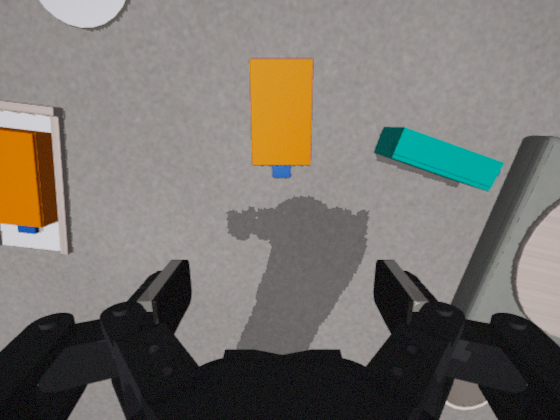

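Cover 2 lies flat at (281,111), lug at (281,171). The turquoise part at (440,158) is clear of the fingers.

```bash
python3 -m jog '[39.2,-0.9,0,0,0,0,1,39.2,-0.9,0,0,0,0,1,0,0,50,0,0,0,1,0,0,50,0,0,0,1,0,0,40,0,0,0,1,0,0,19,0,0,0,1,0,0,0,0,0,0,1,0,0,0,0,0,0,1]' 40
```

```text
time: 13.95
tool_pos: [622.9, -167.2, 184.2]
tool_rot: [[0.972, 0.233, 0.004], [0.233, -0.972, -0.001], [0.004, 0.001, -1.0]]
contact_force: [-0.2, -0.3, 0.5]
grip_width: 85.4
grip_force: 0.0
```

```bash
python3 -m jog '[0,0,5,0,0,0,1,0,0,0,0,0,0,-0.2,0,0,0,0,0,0,-0.2,0,0,0,0,0,0,-0.2,0,0,0,0,0,0,-0.2,0,0,0,0,0,0,-0.2,0,0,0,0,0,0,-0.2,0,0,0,0,0,0,-0.2]' 40;  python3 -m jog '[0,0,-40,0,0,0,-0.2,0,0,-40,0,0,0,-0.2,0,0,-40,0,0,0,-0.2,0,0,0,0,0,0,-0.2,0,0,0,0,0,0,-0.2,0,0,0,0,0,0,-0.2,0,0,0,0,0,0,-0.2,0,0,0,0,0,7,-0.2]'
```

```text
time: 14.95
tool_pos: [621.9, -167.3, 177.9]
tool_rot: [[0.972, 0.233, 0.001], [0.233, -0.972, -0.0], [0.001, 0.0, -1.0]]
contact_force: [-0.8, 0.4, 5.8]
grip_width: 53.0
grip_force: 44.5
time: 15.95
tool_pos: [621.3, -167.3, 296.1]
tool_rot: [[0.994, 0.11, -0.002], [0.11, -0.994, 0.001], [-0.002, -0.001, -1.0]]
contact_force: [0.0, 0.6, -2.2]
grip_width: 53.5
grip_force: 43.8
```

```bash
python3 -m jog '[-12.4,-54.3,0,0,0,0,-0.2,-12.4,-54.3,0,0,0,0,-0.2,-12.4,-54.3,0,0,0,0,-0.2,-12.4,-54.3,0,0,0,0,-0.2,-12.4,-54.3,0,0,0,0,-0.2,-12.4,-54.3,0,0,0,0,-0.2,-12.3,-54.3,0,0,0,0,-0.2,0,0,0,0,0,0,-0.2]'; python3 -m jog '[0,0,40,0,0,0,-0.2,0,0,40,0,0,0,-0.2,0,0,25,0,0,0,-0.2,0,0,0,0,0,0,-0.2,0,0,0,0,0,0,-0.2,0,0,0,0,0,0,-0.2,0,0,0,0,0,0,-0.2,0,0,0,0,0,0,-0.2]'
```

```text
time: 16.95
tool_pos: [489.3, 207.3, 297.3]
tool_rot: [[0.992, 0.125, -0.002], [0.125, -0.992, 0.005], [-0.001, -0.005, -1.0]]
contact_force: [0.9, -0.6, -1.1]
grip_width: 53.5
grip_force: 43.7
time: 17.95
tool_pos: [492.7, 200.7, 192.8]
tool_rot: [[0.994, 0.113, 0.001], [0.113, -0.994, 0.0], [0.001, -0.0, -1.0]]
contact_force: [0.8, 0.1, -1.6]
grip_width: 53.2
grip_force: 43.7
```

```bash
python3 -m jog '[0,0,7,0,0,0,-0.2,0,0,6.5,0,0,0,-0.2,0,0,0,0,0,0,-0.2,0,0,0,0,0,0,-0.2,0,0,0,0,0,0,0.6,0,0,0,0,0,0,0.6,0,0,0,0,0,0,0.6,0,0,-20,0,0,0,0.6]'; python3 -m jog '[0,0,-50,0,0,0,1,0,0,-50,0,0,0,1,-50,0,-60,0,0,0,-1,-50,0,-20,0,0,0,-1,0,0,0,0,0,0,-1,0,0,0,0,0,0,-1,0,0,0,0,0,0,-1,0,0,0,0,0,0,-1]'
python3 - <<'E'
from h import *
orange('wrist','w5.png'); p,d,c=shot('top','top2.png'); P=pts(d,c)
hsv=cv2.cvtColor(p,cv2.COLOR_RGB2HSV);m=((hsv[...,0]<6)|(hsv[...,0]>174))&(hsv[...,1]>150)&(P[...,2]>170)&(P[...,2]<215)&(P[...,1]>340)
Q=P[m];print(len(Q),cv2.minAreaRect(Q[:,:2].astype(np.float32)),np.percentile(Q[:,2],[5,50,95]),np.mean(Q[Q[:,2]>188],0))
E
```

```text
time: 18.95
tool_pos: [491.7, 200.1, 197.6]
tool_rot: [[0.994, 0.113, -0.004], [0.113, -0.994, -0.002], [-0.004, 0.001, -1.0]]
contact_force: [-0.3, 0.4, -0.1]
grip_width: 68.1
grip_force: 0.0
time: 19.95
tool_pos: [403.7, 190.3, 365.9]
tool_rot: [[0.994, 0.112, -0.002], [0.112, -0.994, -0.0], [-0.002, -0.0, -1.0]]
contact_force: [1.4, 0.4, 0.5]
grip_width: 0.2
grip_force: 0.0
wrist or [282.  99.] 5455 [491.9 200.8] [88.9 53. ] 6.7 z [24.3 25.5 26.7]
wrist or [419. 101.] 6148 [504.9  68.4] [89.1 54.3] 6.8 z [15.1 25.6 26.8]
wrist or [192. 279.] 522 [285.8 279.1] [49.1 15.3] 53.1 z [ 9.7 16.3 18.6]
wrist blue [74.  5.] 18 [542.6 369.4] [1.7 5.5] 87.4 z [57.2 58.5 62.4]
wrist blue [66. 24.] 383 [531.4 380.9] [10.6 42.5] 42.1 z [43.7 52.  65.3]
wrist blue [71.  8.] 7 [538.8 371.1] [1.9 1. ] 82.3 z [59.  62.  64.2]
wrist blue [69. 14.] 13 [534.6 372.8] [1.7 5. ] 53.2 z [59.2 61.1 63.4]
wrist blue [282. 156.] 184 [439.6 194.8] [10.6 16.7] 6.3 z [ 9.1 10.4 11.6]
wrist blue [409. 158.] 189 [452.5  62.6] [10.6 16.8] 6.2 z [ 8.7 10.6 12.1]
57 ((551.52880859375, 396.5508728027344), (20.48230743408203, 20.817607879638672), 87.99518585205078) [190.39253059 194.66134317 198.08235301] [551.45484871 395.91484154 194.45120021]
```

View pics/w5.png

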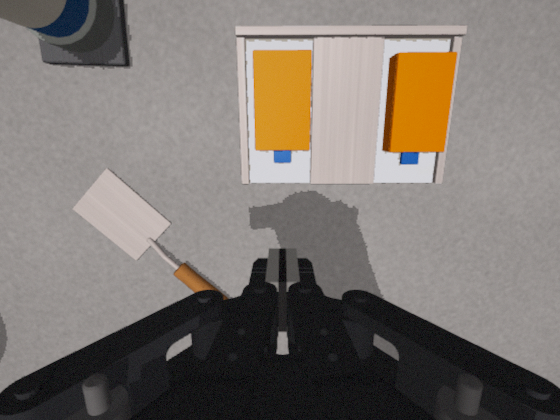

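Both covers are in their bays, at (282,99) and (419,101), lugs at the front. Now the nozzle: I'll look closer from above.

```bash
python3 -m jog '[0,0,-45,0,0,0,-1,0,0,-40,0,0,0,-1,22.9,-46.5,0,0,0,0,-1,22.9,-46.5,0,0,0,0,-1,22.9,-46.5,0,0,0,0,-1,22.9,-46.5,0,0,0,0,-1,0,0,0,0,0,0,-1,0,0,0,0,0,0,-1]'
python3 - <<'E'
from h import *
p,d,c=shot('wrist','w6.png'); P=pts(d,c)
hsv=cv2.cvtColor(p,cv2.COLOR_RGB2HSV);m=((hsv[...,0]<8)|(hsv[...,0]>172))&(hsv[...,1]>130)&(P[...,2]>170)&(P[...,2]<215)
Q=P[m];print(len(Q),np.percentile(Q[:,2],[5,50,95]))
T=Q[Q[:,2]>192]; print(len(T),T.mean(0),cv2.minEnclosingCircle(T[:,:2].astype(np.float32)))
s=readout.state();print(s['time'],s['tool_pos'])
E
```

```text
time: 21.05
tool_pos: [473.4, 385.3, 450.9]
tool_rot: [[0.994, 0.113, -0.001], [0.113, -0.994, -0.002], [-0.001, 0.001, -1.0]]
contact_force: [0.5, 0.1, 0.8]
grip_width: -0.2
grip_force: 0.0
1054 [194.91537823 196.06185414 197.13666362]
1054 [551.05235643 397.81159927 196.0388336 ] ((550.9414672851562, 397.80767822265625), 12.574525833129883)
21.1 [473.37320239 384.61777695 451.57340963]
```

View pics/w6.png

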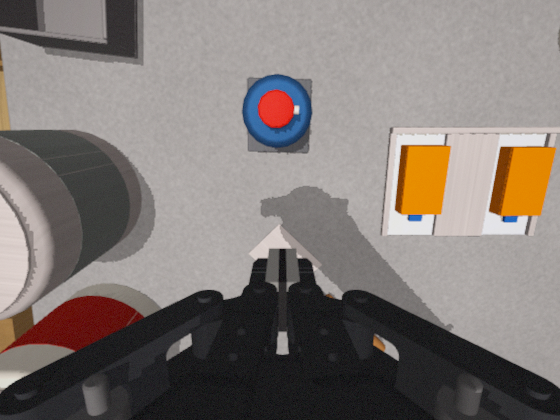

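The cap is at (276,109): centre (551, 397.8, 196), radius 12.6, which matches the sizes given.

```bash
python3 -m jog '[39.3,-2.2,0,0,0,0,-1,39.3,-2.2,0,0,0,0,-1,0,0,40,0,0,0,-1,0,0,26,0,0,0,-1,0,0,0,0,0,0,-1,0,0,0,0,0,0,-1,0,0,0,0,0,0,-1,0,0,0,0,0,0,-1]'
```

```text
time: 22.1
tool_pos: [550.7, 399.0, 387.2]
tool_rot: [[0.994, 0.113, 0.002], [0.113, -0.994, 0.001], [0.002, -0.001, -1.0]]
contact_force: [-0.3, 0.2, 0.4]
grip_width: 0.1
grip_force: 0.0
```

```bash
python3 -m jog '[0,1,12,0,0,0,-1,0,0,4,0,0,0,-1,0,0,3,0,0,0,-1,0,0,3,0,0,0,-1,0,0,2,0,0,0,-1,0,0,0,0,0,0,-1,0,0,0,0,0,0,-1,0,0,0,0,0,0,-1]'
```

```text
time: 23.1
tool_pos: [550.5, 397.5, 362.1]
tool_rot: [[0.994, 0.113, -0.001], [0.113, -0.994, -0.001], [-0.001, 0.001, -1.0]]
contact_force: [-2.5, -3.4, 5.3]
grip_width: 0.1
grip_force: 2.5
```

```bash
python3 -m jog '[0,0,1,0,0,0,-1,0,0,0.7,0,0,0,-1,0,0,0,0,0,0,-1,0,0,0,0,0,0,-1,0,0,0,0,0,0,-1,0,0,0,0,0,0,-1,0,0,0,0,0,0,-1,0,0,0,0,0,0,-1]'
```

```text
time: 24.1
tool_pos: [550.5, 397.5, 361.6]
tool_rot: [[0.994, 0.113, 0.001], [0.113, -0.994, -0.0], [0.0, 0.0, -1.0]]
contact_force: [-4.5, -3.1, 8.9]
grip_width: 0.2
grip_force: 4.1
```

```bash
python3 -m jog '[0,0,1,0,0,0,-1,0,0,1,0,0,0,-1,0,0,0,0,0,0,-1,0,0,0,0,0,0,-1,0,0,0,0,0,0,-1,0,0,0,0,0,0,-1,0,0,0,0,0,0,-1,0,0,0,0,0,0,-1]'
```

```text
time: 25.1
tool_pos: [550.3, 397.5, 361.5]
tool_rot: [[0.994, 0.113, 0.002], [0.113, -0.994, 0.0], [0.002, 0.0, -1.0]]
contact_force: [-6.1, -6.1, 14.6]
grip_width: -0.1
grip_force: 6.9
```

The force is rising with no further travel, so the cap is at its stop. I'll retract and verify.

```bash
python3 -m jog '[0,0,-10,0,0,0,-1,0,0,-20,0,0,0,-1,0,0,-40,0,0,0,-1,-40,0,-20,0,0,0,-1,-40,0,0,0,0,0,-1,0,0,0,0,0,0,-1,0,0,0,0,0,0,-1,0,0,0,0,0,0,-1]'
python3 - <<'E'
from h import *
p,P=orange('wrist','w7.png')
hsv=cv2.cvtColor(p,cv2.COLOR_RGB2HSV);m=((hsv[...,0]<8)|(hsv[...,0]>172))&(hsv[...,1]>130)&(P[...,2]>170)&(P[...,2]<215)
print(np.median(P[m],0)); orange('top','top3.png')
E
```

```text
time: 26.1
tool_pos: [472.8, 388.5, 447.4]
tool_rot: [[0.994, 0.111, 0.0], [0.111, -0.994, 0.0], [0.001, -0.0, -1.0]]
contact_force: [0.3, 0.2, 0.5]
grip_width: -0.1
grip_force: 0.0
wrist or [426. 180.] 3230 [491.5 200.8] [89.1 53.9] 6.5 z [13.  25.5 26.8]
wrist or [527. 181.] 3581 [504.5  68.8] [89.2 54.9] 6.7 z [10.1 25.5 27. ]
wrist or [ 99. 310.] 1179 [274.7 623.3] [ 21.7 110.1] 2.6 z [40.7 57.6 73.5]
wrist or [139. 318.] 25 [263.  563.9] [6.2 2.4] 54.5 z [39.7 45.7 53.8]
wrist or [380. 344.] 129 [234.2 211.9] [34.7 11.4] 49.3 z [13.  17.5 19.8]
wrist blue [419. 218.] 77 [438.  195.1] [ 8.  15.8] 6.0 z [ 8.9 10.5 11.9]
wrist blue [515. 219.] 73 [451.2  63. ] [ 7.8 17.1] 7.4 z [ 7.9 10.7 12.1]
[550.55220787 398.56026204 195.30410938]
top or [220. 170.] 71 [748.  176.1] [28.2 89.3] 30.8 z [31.4 55.5 73.3]
top or [255. 239.] 382 [505.5  66.1] [87.8 51.5] 6.6 z [19.7 24.7 29.7]
top or [216. 244.] 401 [492.6 197.6] [87.5 53.2] 6.9 z [20.5 24.8 29.2]
top or [203. 313.] 183 [261.2 247.6] [125.9  16.7] 51.9 z [12.4 17.1 22. ]
top blue [257. 254.] 16 [452.9  60.3] [14.3 10.3] 89.1 z [ 7.2  9.2 15.5]
top blue [218. 259.] 16 [439.9 193.8] [14.7 10.2] 88.4 z [ 4.2 10.1 13.9]
```

View pics/top3.png

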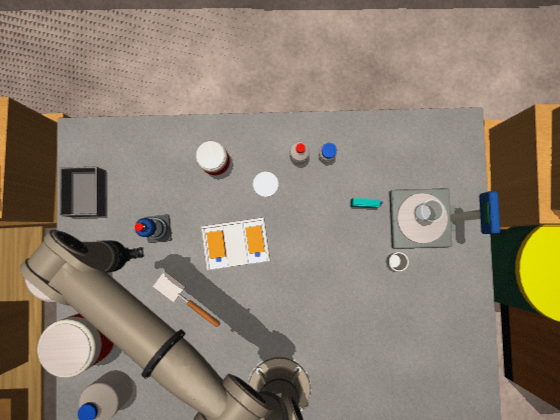

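Both covers are in their bays at (216,244) and (255,239), lugs at the front. The cap is back up at 195 mm and the bystanders haven't moved.

```bash
python3 -c "
from plant import job; print(job.close_job())"
```

```text
the job is handed in; nothing more can be done
None
```

Both covers lie open side down, one in each tray bay, with their lugs out the front; the nozzle cap was pressed to its stop and has sprung back up, and I handed the job in at about 26 s.

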